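# Clear the carving board and present the gouge

## Robot

A 6-joint arm with a two-finger parallel gripper is mounted at the origin on the work surface. World frame = base frame: x ahead of the robot, y to its left, z up, the work surface at z = 0. Lengths are in m, angles in degrees, forces in N, time in s.
With the tool pointing down it reaches from about 0.375 to 0.9 m from the base axis. Payload 3.1 kg.
Tool frame: the origin (TCP) lies on the centre line of the jaws, within the pads' length; the fingertips stand 19 mm ahead of it and the grasp point (between the pads) is the TCP (tips_ahead is the distance from the TCP to the fingertips, in m); z points along the fingers, y is the line along which they close (so a half turn about z gives the same grasp; the last joint's range is limited). The gripper opens to 87 mm and grips with 3 to 60 N. Pads are 19 mm wide; open, the fingers measure 117 mm over their backs; the gripper's body (75 mm by 190 mm) begins 51 mm behind the grasp point.
Start: joints at [55.491, 30.224, 82.088, -0, 67.689, -10.227], TCP at [0.257, 0.57, 0.242] pointing down, gripper open.
Joint ranges: [-176.69, 176.69], [-43.24, 126.21], [12.49, 139.97], [-82, 262], [0, 151.66], [-163.58, 163.58]. Speed limits (degrees/s): [159.86, 159.86, 180, 180, 180, 180].

## Interface

Orientations are given as a 3x3 rotation matrix whose columns are the frame's x, y, z axes.
In Python, from rig import read_state, capture, hand_in, trace, landmark_of, tips_ahead gives the robot as it stands.
- The arm moves only by the shell command python3 -m jog 'ROWS'. ROWS is JSON, a list of rows, each an object of numbers: "tx", "ty", "tz": the shift along the tool's x, y, z in cm; "roll": the turn about the tool's z in rad; "jaw": the opening, from 0 (shut) to 1 (fully open). A call has 1 to 8 rows; each row shifts and turns the commanded pose from where the row before left it, along the tool's axes as they then stand; what a row does not reach is not made up. A row lasts 1/10 s, in which the tool goes at most 50 mm and 8.59 degrees, less where a joint would pass 70% of its speed; a pose out of reach is approached as far as the arm can. A call with a gripper value outside its range is refused whole. The fingers move at their own pace and stop on an object; the grip force is fixed at half the most. Time passes only in rows, so rows that do not move let the fingers close. It gives the time, the measured TCP pose, the force, the opening and the grip force at its end, in the units of the state.
- read_state(): the state, without advancing time (a new reading comes with each control period).
- capture(name): name is "scene" or "top"; returns a dict with "img" (400x640x3 uint8, red, green, blue), "vertical_fov" (degrees; the focal length in pixels is half the picture's height over the tangent of half this angle, whatever the lens; pixels are square), "cx", "cy" (the principal point, pixels), "k1" (the pictures are not rectified: a ray, as slopes to the right and down, at radius r is drawn at 1 + k1 r^2 times it, then the intrinsics apply), "cam_to_world" (4x4, takes a point from camera to world coordinates). Camera axes: x right, y up, looking along -z (the intrinsics and any distortion apply to the point x, -y, -z); pixel columns grow to the right and rows downward; lengths in m; the calibration is good to about 2 mm. A picture is of the moment at which its call begins. There is no depth.
- hand_in(): hands the job in; it is judged then, once.
Trained networks look in the newest picture that a camera, given by its name, has taken for a name from the list of things; names that differ only in an ending like _2 or _b are one class to them, and where a whole thing is asked for, a point or a joint stands for the part that bears it (a point fixed in the world has none). Each returns a list of dicts, best first, with "p" (0 to 1); they miss things now and then, are a little off and sometimes report something else, mostly with a low value. They report only what shows in the picture. A call takes as long as a camera call. They do not tell look-alikes from the thing itself.
- trace(camera, thing): "pixels" (400x640 bool, what is visible of it) and "bbox" ([left, top, width, height] in pixels, round what is visible of it).
- landmark_of(camera, thing): "point" ([row, column] in pixels: a listed point, or the origin of a listed thing).
The state is a dict: "time_s": time; "joint_positions": joint angles; "qvel": joint speeds; "tau": joint torques, N m; "position": TCP position; "tcp_rot": TCP orientation; "force": force on the tool from outside, world axes, zero at the start; "moment": the same for the moment, N m; "opening": opening from 0.0 (shut) to 1.0 (fully open); "grasp_force": force on a finger pad.
Only numpy, scipy, OpenCV 4.12 (cv2) and the standard library are available. Lean on these libraries where they do the work, as an engineer would, in place of code of your own. Each camera call takes 0.05 s, during which the arm holds its last target. There are 200 camera calls.

## Task

Get the carving board ready for the carver: drop the split, beakless duck that lies on it into the wooden scrap crate, then draw the red-handled gouge out of the leaning tool rack and hold it level (lying flat in the air) over the middle of the board, all of it at least 10 cm above the board's top. Finish while still holding the gouge there, still and clear of everything else; leave the good duck, the other two gouges and the other things on the table where they are.

Things in the scene. Friction and masses are not known exactly. Their poses are not given: they have to be found in the camera images.
- duck_split: the spoiled duck carving, pale bare wood with a black split across its back and its beak broken off (dark spot). Loose, about 70 g, stands on the carving board. Body a rounded block 78 x 34 x 32 mm (x, y, z), head at +x (26 mm ball, its top at 63 mm, centred at x = +29 mm), small tail at -x. Origin at the centre of its underside, z up.
- board: carving board: pale slab with dark bark edges, 170 x 150 x 30 mm (x, y, z), fixed. Origin at the centre of its underside, on the table; its top is 30 mm up.
- crate: open scrap crate of pale wood slats, 150 x 170 mm (x, y) and 80 mm high, walls 6 mm, fixed, empty. Origin at the centre of its underside, on the table. It may stand left or right of the board, with the rack on the other side.
- rack: fixed wooden rack: block leaning 45 deg on a dark base, 240 mm wide along y, under 110 mm high. Origin on the table below the middle bore's mouth. Three 14 mm bores, mouths 90 mm up at x = 0, y = -75, 0, +75 mm, running up and out along (+x, +z) at 45 deg; a gouge is free once drawn 75 mm along that line. May stand left or right of the board, its +x away from the robot.
- gouge_red: gouge with red handle, the wanted one, in any of the three bores; loose, 120 g. z runs along its axis from blade to butt, origin at the ferrule's lower end. Handle 26 mm thick from z = 24 to 98 mm, round butt to 110; brass ferrule 22 mm thick at 0-14; steel blade 10 mm thick down to -75. Centre of mass near z = +30 mm. In the rack z leans 45-49 deg from upright (loose fit), towards the rack's +x.
- gouge_red_mid (a point): middle of the red gouge's length, on its axis 18 mm from its origin towards the butt; axes as the gouge's
- gouge_red_tip (a point): blade tip of the red gouge, on its axis at -75 mm (hidden in the bore while home)
- gouge_red_butt (a point): butt end of the red gouge's handle, on its axis at +110 mm
- gouge_blue: gouge with blue handle, to be left home; loose, 120 g. z runs along its axis from blade to butt, origin at the ferrule's lower end. Handle 26 mm thick from z = 24 to 98 mm, round butt to 110; brass ferrule 22 mm thick at 0-14; steel blade 10 mm thick down to -75. Centre of mass near z = +30 mm. In the rack z leans 45-49 deg from upright (loose fit), towards the rack's +x.
- gouge_pale: gouge with pale wooden handle, to be left home; loose, 120 g. z runs along its axis from blade to butt, origin at the ferrule's lower end. Handle 26 mm thick from z = 24 to 98 mm, round butt to 110; brass ferrule 22 mm thick at 0-14; steel blade 10 mm thick down to -75. Centre of mass near z = +30 mm. In the rack z leans 45-49 deg from upright (loose fit), towards the rack's +x.
- duck_good: the finished duck, brown with a green head and yellow beak, of the split duck's size and axes; stands on the table beyond the board, to be left alone. Origin at the centre of its underside.
- mallet: dark round mallet standing on its head, 72 mm in diameter and 150 mm high with its handle up, beyond the board on the right. Origin at the centre of its underside.
- blank: pale block of carving wood, 90 x 60 x 45 mm, on the table beyond the board. Origin at the centre of its underside.
- glue: yellow bottle with an orange cap, 56 mm in diameter, 120 mm high, far corner on the left. Origin at the centre of its underside.
- mug: blue mug, 80 mm in diameter, 90 mm high, far corner on the right. Origin at the centre of its underside.
Not all that is in view belongs to the job. What is shaped like the gouge_red but turquoise is not meant. Leave any purple look-alike of the blank alone.

How it is judged:
By the outcome, as a careful person would: the job done as asked, in the order asked, and still so for the second after the job is handed in, while the arm keeps its last pose, push and grip.
It also fails if it takes over 51 s, if anything falls off the work surface, if the arm or the gripper's body presses on something with over 40 N, if the wrist force passes 120 N, or if a joint passes its speed limit or range.

## Working session

There is one attempt and no reset: what is moved stays moved. The work goes in short steps, Python scripts to look and compute and a shell command to move; the robot and the scene stay as the last step left them, time stands still between calls to the robot, and variables do not carry over. Pictures are saved under pics/ and viewed, at most 10 in all, crops included, and the job is handed in when it is done.

```bash
ls; mkdir -p pics
cat > h.py <<'E'
import numpy as np, cv2
from rig import *
def shot(n,fn=None):
    c=capture(n)
    if fn: cv2.imwrite('pics/'+fn,c['img'][:,:,::-1])
    return c
def K(c):
    f=200/np.tan(np.radians(c['vertical_fov']/2)); return np.array([[f,0,c['cx']],[0,f,c['cy']],[0,0,1.]]),np.array([c['k1'],0,0,0,0.])
def ray(c,rc):
    k,d=K(c); u=cv2.undistortPoints(np.array([[[rc[1],rc[0]]]],float),k,d)[0,0]
    T=np.array(c['cam_to_world']); v=T[:3,:3]@[u[0],-u[1],-1]; return T[:3,3],v/np.linalg.norm(v)
def atz(c,rc,z):
    o,v=ray(c,rc); return o+v*(z-o[2])/v[2]
def tri(cs,ps):
    A=0;b=0;R=[ray(c,p) for c,p in zip(cs,ps)]
    for o,v in R:
        P=np.eye(3)-np.outer(v,v);A=A+P;b=b+P@o
    x=np.linalg.solve(A,b); return x,max(np.linalg.norm((np.eye(3)-np.outer(v,v))@(x-o)) for o,v in R)
def proj(c,X):
    k,d=K(c);T=np.linalg.inv(np.array(c['cam_to_world']));p=(T[:3,:3]@np.atleast_2d(X).T).T+T[:3,3]
    p=p*[1,-1,-1]; return cv2.projectPoints(p,np.zeros(3),np.zeros(3),k,d)[0][:,0,::-1]
E
python3 - <<'E'
from h import *
np.set_printoptions(precision=3,suppress=True)
cs={n:shot(n,n+'0.png') for n in('scene','top')}
for n in cs: print(n,cs[n]['vertical_fov'],np.array(cs[n]['cam_to_world'])[:3,3])
for t in ['duck_split','board','crate','rack','gouge_red','gouge_red_butt','gouge_red_mid','gouge_blue','gouge_pale','duck_good']:
    P={}
    for n in cs:
        L=landmark_of(n,t); print(t,n,[(np.round(l['point']).tolist(),round(l['p'],2)) for l in L[:3]])
        if L: P[n]=L[0]['point']
    if len(P)==2: print('   ',*tri([cs[n] for n in P],P.values()))
s=read_state();print(s['time_s'],s['position'],s['tcp_rot'],tips_ahead)
E
```

```text
pics
scene 50.77083964545095 [ 1.159 -0.086  1.139]
top 50.0452775208861 [0.297 0.015 1.359]
duck_split scene [([215.0, 322.0], 0.91)]
duck_split top [([199.0, 323.0], 0.67)]
    [0.5   0.004 0.043] 0.0019471921425668714
board scene [([217.0, 316.0], 0.87), ([176.0, 446.0], 0.66)]
board top [([204.0, 326.0], 0.96), ([177.0, 189.0], 0.27), ([203.0, 424.0], 0.15)]
    [ 0.488 -0.009  0.015] 0.0012550650379181854
crate scene [([232.0, 222.0], 0.79)]
crate top [([203.0, 421.0], 0.93), ([181.0, 189.0], 0.24)]
    [ 0.492 -0.307  0.013] 0.002958137526509445
rack scene [([196.0, 411.0], 0.66)]
rack top [([214.0, 226.0], 0.91), ([127.0, 385.0], 0.66)]
    [0.456 0.309 0.007] 0.00195858796146055
gouge_red scene [([176.0, 439.0], 0.66), ([135.0, 394.0], 0.59), ([258.0, 457.0], 0.39)]
gouge_red top [([299.0, 221.0], 0.88), ([208.0, 195.0], 0.65)]
    [ 0.201  0.451 -0.25 ] 0.08536949311073541
gouge_red_butt scene [([145.0, 370.0], 0.73), ([185.0, 452.0], 0.5)]
gouge_red_butt top [([287.0, 255.0], 0.63)]
    [0.231 0.214 0.016] 0.005333672557975667
gouge_red_mid scene [([178.0, 446.0], 0.7), ([137.0, 388.0], 0.55)]
gouge_red_mid top [([206.0, 192.0], 0.74), ([296.0, 227.0], 0.64)]
    [0.469 0.393 0.101] 0.0036948692201804055
gouge_blue scene [([180.0, 417.0], 0.53), ([256.0, 458.0], 0.28)]
gouge_blue top [([208.0, 220.0], 0.53)]
    [0.461 0.309 0.096] 0.0004267791471651818
gouge_pale scene [([183.0, 393.0], 0.67), ([306.0, 263.0], 0.52)]
gouge_pale top [([210.0, 246.0], 0.67), ([126.0, 267.0], 0.53), ([142.0, 205.0], 0.51)]
    [0.459 0.232 0.097] 0.002092618933144251
duck_good scene [([290.0, 304.0], 0.98), ([215.0, 319.0], 0.36)]
duck_good top [([135.0, 352.0], 0.69)]
    [ 0.716 -0.086  0.009] 0.003979780026666619
1.1 [0.257 0.57  0.242] [[-0.912  0.411 -0.   ]
 [ 0.411  0.912  0.   ]
 [ 0.     0.    -1.   ]] 0.019
```

View pics/scene0.png

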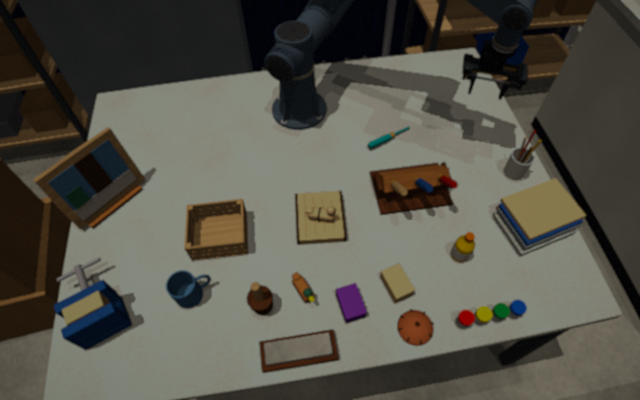

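View pics/top0.png

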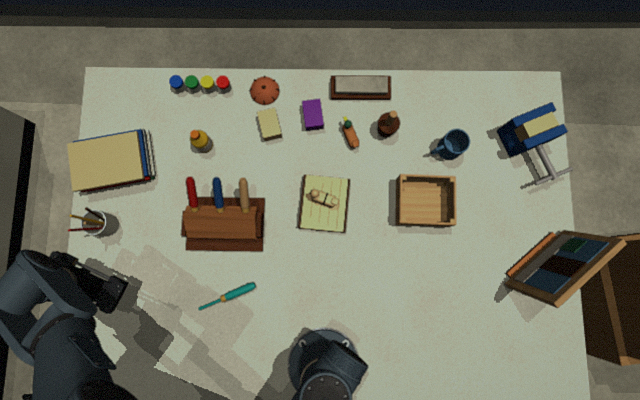

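Top view: the rack is on the left with red, blue and pale handles at about (190,192), (192,218) and (194,244). The crate is on the right at (201,426), and the split duck is on the board at (199,323). 

There are two candidates for the red gouge:
- The handle in the rack at top (190,192) / scene (182,449). This one fits, since it is red and sits in the leftmost bore.
- The turquoise tool on the table at top (293,235) / scene (138,385). This is the decoy.

Next I'll confirm in one enlarged crop and measure.

```bash
cat > m.py <<'E'
from h import *
np.set_printoptions(precision=4,suppress=True)
cs={n:shot(n) for n in('top','scene')}
def big(n,r,c,h,w,s): return cv2.resize(cs[n]['img'][r:r+h,c:c+w,::-1],None,fx=s,fy=s,interpolation=cv2.INTER_CUBIC)
a=np.hstack([big('top',165,175,100,100,4),big('top',165,285,100,100,4)])
b=np.hstack([big('scene',160,385,50,100,4),big('scene',190,290,50,100,4)])
cv2.imwrite('pics/crop.png',np.vstack([a,b]))
for t in ['duck_split','board','crate','gouge_red','gouge_blue','gouge_pale']:
    for n in cs:
        for l in trace(n,t)[:2]:
            m=l['pixels']; rc=np.argwhere(m)
            hsv=np.median(cv2.cvtColor(cs[n]['img'],cv2.COLOR_RGB2HSV)[m],0)
            q=cv2.minAreaRect(np.ascontiguousarray(rc[:,::-1]).astype(np.float32))
            print(t,n,round(l['p'],2),rc.mean(0),len(rc),hsv,np.round(cv2.boxPoints(q)[:,::-1],1).tolist())
E
python3 m.py
```

```text
duck_split top 0.68 [197.2254 323.2794] 315 [ 24.  93. 154.] [[197.39999389648438, 307.3999938964844], [186.3000030517578, 311.8999938964844], [197.3000030517578, 339.29998779296875], [208.3000030517578, 334.8999938964844]]
duck_split scene 0.72 [180.6154 447.5917] 169 [  2. 242.  89.] [[179.60000610351562, 436.20001220703125], [172.0, 440.0], [181.39999389648438, 458.79998779296875], [189.0, 455.0]]
duck_split scene 0.64 [213.8072 321.6787] 389 [ 20. 122. 114.] [[206.0, 306.0], [206.0, 335.0], [222.0, 335.0], [222.0, 306.0]]
board top 0.89 [203.4418 324.2776] 2284 [ 33.  78. 174.] [[227.3000030517578, 297.6000061035156], [172.6999969482422, 303.0], [177.5, 351.1000061035156], [232.10000610351562, 345.70001220703125]]
board top 0.39 [192.9696 191.5897] 329 [  3. 211. 103.] [[176.5, 184.1999969482422], [175.1999969482422, 194.3000030517578], [210.6999969482422, 198.6999969482422], [211.89999389648438, 188.60000610351562]]
board scene 0.95 [218.1906 319.5108] 2046 [ 22. 108. 136.] [[193.1999969482422, 293.70001220703125], [189.89999389648438, 342.79998779296875], [241.10000610351562, 3
[... 1849 characters left out ...]
194.7492 243.7187] 327 [ 17. 131. 117.] [[177.39999389648438, 237.0], [176.39999389648438, 246.89999389648438], [211.6999969482422, 250.5], [212.60000610351562, 240.60000610351562]]
gouge_blue scene 0.65 [184.4231 423.25  ] 104 [107. 208.  62.] [[181.60000610351562, 414.1000061035156], [176.3000030517578, 418.0], [186.6999969482422, 432.0], [192.0, 428.0]]
gouge_pale top 0.67 [194.429  243.9175] 303 [ 17. 131. 117.] [[177.1999969482422, 238.1999969482422], [176.60000610351562, 247.60000610351562], [210.8000030517578, 249.89999389648438], [211.39999389648438, 240.5]]
gouge_pale scene 0.59 [187.2828 398.8621] 145 [ 17. 149.  99.] [[184.5, 389.5], [178.0, 396.0], [190.0, 408.0], [196.5, 401.5]]
```

View pics/crop.png

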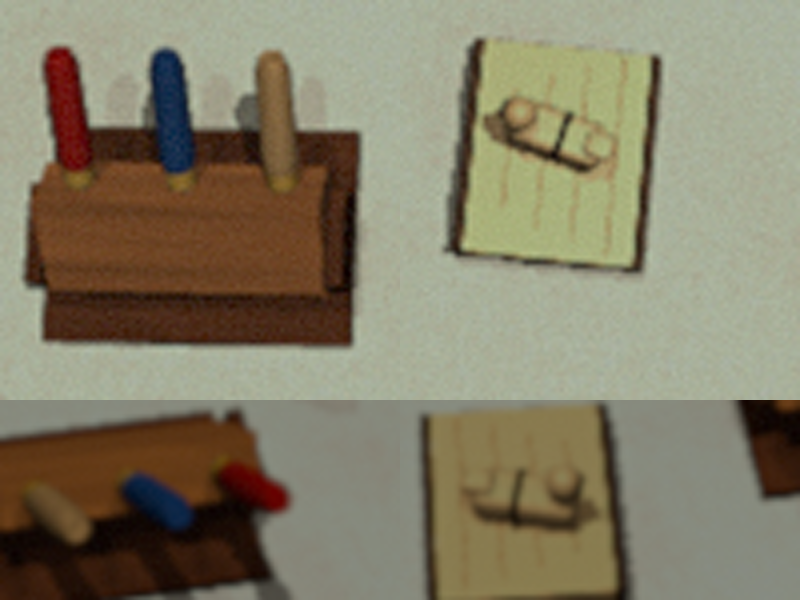

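The crop confirms it: the red gouge is the leftmost in the rack, top (212,194) to (177,189). The duck's head is at top (193,315), which is the +y side, and its tail is at (201,335). Now I'll work out the geometry.

```bash
cat > g.py <<'E'
from h import *
from scipy.optimize import least_squares
np.set_printoptions(precision=4,suppress=True)
cs={n:shot(n) for n in('top','scene')}
obs={}
def blob(n,lo,hi,c0):
    h=cv2.cvtColor(cs[n]['img'],cv2.COLOR_RGB2HSV); h[...,0]=(h[...,0]+10)%180
    m=cv2.inRange(h,lo,hi); k,lab,st,ce=cv2.connectedComponentsWithStats(m)
    i=lab[c0] or 1+np.argmin(np.linalg.norm(ce[1:,::-1]-c0,axis=1))
    return np.argwhere(lab==i)
def sil(n,p):  # silhouette of handle model s 24..110
    o=p[:3];a=ax(p); S=[]
    u=np.cross(a,[0,0,1]);u/=np.linalg.norm(u);w=np.cross(a,u)
    for s,r in((24,11.5),(28,13),(98,13),(104,11),(108,6),(110,0)):
        for t in np.arange(0,6.28,.4): S.append(o+a*s/1e3+r/1e3*(u*np.cos(t)+w*np.sin(t)))
    q=proj(cs[n],np.array(S)); return q
def ax(p): return np.array([np.sin(p[4])*np.cos(p[3]),np.sin(p[4])*np.sin(p[3]),np.cos(p[4])])
B={'top':blob('top',(0,170,50),(20,255,255),(193,191)),'scene':blob('scene',(0,170,40),(20,255,255),(181,448))}
def feat(pts):
    h=cv2.convexHull(np.ascontiguousarray(pts).astype(np.float32))[:,0]
    return np.array([ (h@[np.cos(t),np.sin(t)]).max() for t in np.arange(0,6.28,.3)])
F={n:feat(B[n]) for n in B}
f=lambda p: np.r_[tuple(feat(sil(n,p))-F[n] for n in B)].tolist()+[(p[4]-np.radians(47))*20]
r=least_squares(f,[.465,.385,.1,0,.82],loss='soft_l1',x_scale=[.01,.01,.01,.1,.1])
print([len(B[n]) for n in B],'red p0',r.x[:3],'yaw,lean',np.degrees(r.x[3:]),'rms px',np.sqrt(np.mean(r.fun**2)))
for s in(30,80,110): print(s,r.x[:3]+ax(r.x)*s/1e3)
c=cs['top']
for nm,z,pts in (('board corners',.03,[(175,304),(179,351),(232,345),(228,298)]),('crate rim',.08,[(174,397),(174,456),(227,456),(228,396)])):
    q=np.array([atz(c,p,z) for p in pts]);print(nm,q.mean(0),np.linalg.norm(np.diff(q,axis=0),axis=1));print(q)
print('duck head',atz(c,(191.5,314.5),.078),'split',atz(c,(198,326),.061),'tail',atz(c,(201,335),.05))
q=cv2.minAreaRect(np.argwhere(trace('top','duck_split')[0]['pixels'])[:,::-1].astype(np.float32));print(q, atz(c,q[0][::-1],.05))
E
python3 g.py
```

```text
[228, 119] red p0 [0.457  0.3848 0.0924] yaw,lean [-3.9372 46.7128] rms px 0.843546611627247
30 [0.4787 0.3833 0.113 ]
80 [0.5151 0.3808 0.1472]
110 [0.5368 0.3793 0.1678]
board corners [ 0.4878 -0.002   0.03  ] [0.1493 0.1689 0.1463]
[[ 0.5777  0.0633  0.03  ]
 [ 0.5658 -0.0855  0.03  ]
 [ 0.3981 -0.0658  0.03  ]
 [ 0.4098  0.08    0.03  ]]
crate rim [ 0.4908 -0.3093  0.08  ] [0.1809 0.1626 0.1804]
[[ 0.5721 -0.2225  0.08  ]
 [ 0.5733 -0.4034  0.08  ]
 [ 0.4109 -0.3959  0.08  ]
 [ 0.407  -0.2156  0.08  ]]
duck head [0.5167 0.0292 0.078 ] split [ 0.4996 -0.006   0.061 ] tail [ 0.4921 -0.0341  0.05  ]
((323.8500061035156, 197.4499969482422), (29.725406646728516, 12.965337753295898), 18.43494987487793) [0.503  0.0004 0.05  ]
```

```bash
cat > d.py <<'E'
import sys,numpy as np
from rig import read_state
# usage: d.py x y z yaw_of_tool_y  -> shifts (cm, present axes), roll (rad)
s=read_state();R=np.array(s['tcp_rot']);p=np.array(s['position'])
t=[float(v) for v in sys.argv[1:]]
yaw=np.degrees(np.arctan2(R[1,1],R[0,1]))
print('t',s['time_s'],'p',p.round(4),'y-yaw',yaw.round(2),'F',np.round(s['force'],1),'open',s['opening'],'grip',s['grasp_force'])
if t: print('shift cm',(R.T@(np.array(t[:3])-p)*100).round(2),'roll',np.radians((yaw-t[3]+180)%360-180).round(3))
E
python3 -m jog '[{"tx":-1.5,"ty":-1.4},{"tx":-3.5,"ty":-3.2},{"tx":-3.5,"ty":-3.2},{"tx":-3.5,"ty":-3.2},{"tx":-3.5,"ty":-3.2},{"tx":-3.5,"ty":-3.2},{"tx":-3.5,"ty":-3.2},{"tx":-3.5,"ty":-3.2}]' && python3 -m jog '[{"tx":-3.5,"ty":-3.2},{"tx":-3.5,"ty":-3.2},{"tx":-3.5,"ty":-3.2},{"tx":-3.5,"ty":-3.2},{"tx":-3.5,"ty":-3.2},{"tx":-3.5,"ty":-3.2},{"tx":-1.5,"ty":-1.4},{"roll":0.14}]' && python3 -m jog '[{"roll":0.14},{"roll":0.14},{"roll":0.14},{"roll":0.14},{"roll":0.14},{"roll":0.14},{"roll":0.14},{"roll":0.14}]'; python3 d.py 0.503 0 0.15 -21.2
```

```text
t 1.95 p [0.257  0.5697 0.2416] y-yaw 65.72 F [ 0.1 -0.5  0.5] open 1.0018837311551891 grip 0.0
shift cm [-45.85 -41.81   9.16] roll 1.517$[0]: bad value
```

```bash
python3 -m jog '[{"tx":-1.5,"ty":-1.4,"tz":0,"roll":0,"jaw":1}]'; python3 d.py 0.503 0 0.15 -21.2
```

```text
time_s: 2.05
position: [0.2645, 0.5523, 0.2416]
tcp_rot: [[-0.912, 0.409, 0.001], [0.409, 0.912, 0.002], [0.0, 0.002, -1.0]]
force: [0.3, -0.5, 0.9]
opening: 0.996
grasp_force: 0.0
t 2.05 p [0.2645 0.5523 0.2416] y-yaw 65.84 F [ 0.3 -0.5  0.9] open 0.9955102006754877 grip 0.0
shift cm [-44.37 -40.65   9.06] roll 1.519
```

```bash
python3 -m jog '[{"tx":-3.5,"ty":-3.2,"tz":0,"roll":0,"jaw":1},{"tx":-3.5,"ty":-3.2,"tz":0,"roll":0,"jaw":1},{"tx":-3.5,"ty":-3.2,"tz":0,"roll":0,"jaw":1},{"tx":-3.5,"ty":-3.2,"tz":0,"roll":0,"jaw":1},{"tx":-3.5,"ty":-3.2,"tz":0,"roll":0,"jaw":1},{"tx":-3.5,"ty":-3.2,"tz":0,"roll":0,"jaw":1},{"tx":-3.5,"ty":-3.2,"tz":0,"roll":0,"jaw":1},{"tx":-3.5,"ty":-3.2,"tz":0,"roll":0,"jaw":1}]' | head -2 && python3 -m jog '[{"tx":-3.5,"ty":-3.2,"tz":0,"roll":0,"jaw":1},{"tx":-3.5,"ty":-3.2,"tz":0,"roll":0,"jaw":1},{"tx":-3.5,"ty":-3.2,"tz":0,"roll":0,"jaw":1},{"tx":-3.5,"ty":-3.2,"tz":0,"roll":0,"jaw":1},{"tx":-1.5,"ty":-1.5,"tz":0,"roll":0.07,"jaw":1},{"tx":0,"ty":0,"tz":0,"roll":0.14,"jaw":1},{"tx":0,"ty":0,"tz":0,"roll":0.14,"jaw":1},{"tx":0,"ty":0,"tz":0,"roll":0.14,"jaw":1}]' | head -2 && python3 -m jog '[{"tx":0,"ty":0,"tz":1,"roll":0.14,"jaw":1},{"tx":0,"ty":0,"tz":1,"roll":0.14,"jaw":1},{"tx":0,"ty":0,"tz":1,"roll":0.14,"jaw":1},{"tx":0,"ty":0,"tz":1,"roll":0.14,"jaw":1},{"tx":0,"ty":0,"tz":1,"roll":0.14,"jaw":0.8},{"tx":0,"ty":0,"tz":1,"roll":0.14,"jaw":0.8},{"tx":0,"ty":0,"tz":0,"roll":0.14,"jaw":0.8},{"tx":0,"ty":0,"tz":0,"roll":0,"jaw":0.8}]' | head -2; python3 d.py 0.503 0 0.15 -21.2
```

```text
time_s: 2.85
position: [0.4155, 0.2006, 0.2419]
time_s: 3.65
position: [0.4975, 0.0077, 0.2416]
time_s: 4.45
position: [0.4974, 0.0082, 0.1814]
t 4.45 p [0.4974 0.0082 0.1814] y-yaw -18.5 F [ 0.3 -0.2  1. ] open 0.8167599959989136 grip 0.0
shift cm [-0.6   0.79  3.13] roll 0.047
```

```bash
python3 -m jog '[{"tx":-0.6,"ty":0.8,"tz":1.8,"roll":0.047,"jaw":0.8},{"tx":0,"ty":0,"tz":3,"roll":0,"jaw":0.8},{"tx":0,"ty":0,"tz":3,"roll":0,"jaw":0.8},{"tx":0,"ty":0,"tz":2.5,"roll":0,"jaw":0.8},{"tx":0,"ty":0,"tz":1.5,"roll":0,"jaw":0.8},{"tx":0,"ty":0,"tz":1,"roll":0,"jaw":0.8},{"tx":0,"ty":0,"tz":0,"roll":0,"jaw":0.5},{"tx":0,"ty":0,"tz":0,"roll":0,"jaw":0}]'; python3 -m jog '[{"tx":0,"ty":0,"tz":0,"roll":0,"jaw":0},{"tx":0,"ty":0,"tz":0,"roll":0,"jaw":0},{"tx":0,"ty":0,"tz":0,"roll":0,"jaw":0},{"tx":0,"ty":0,"tz":0,"roll":0,"jaw":0}]'; python3 d.py 0.491 -0.309 0.2 -10
```

```text
time_s: 5.25
position: [0.5035, -0.0001, 0.054]
tcp_rot: [[0.361, 0.933, 0.001], [0.933, -0.361, -0.0], [0.0, 0.001, -1.0]]
force: [-0.3, -0.1, -0.3]
opening: 0.694
grasp_force: 0.0
time_s: 5.65
position: [0.5032, -0.0, 0.0541]
tcp_rot: [[0.361, 0.932, 0.001], [0.932, -0.361, -0.0], [0.0, 0.001, -1.0]]
force: [-0.2, 0.3, 2.5]
opening: 0.387
grasp_force: 30.0
t 5.65 p [ 0.5032 -0.      0.0541] y-yaw -21.19 F [-0.2  0.3  2.5] open 0.3870001113306848 grip 30.000591943971813
shift cm [-29.25  10.04 -14.59] roll -0.195
```

```bash
python3 -m jog '[{"tx":0,"ty":0,"tz":-2,"roll":0,"jaw":0},{"tx":0,"ty":0,"tz":-4,"roll":0,"jaw":0},{"tx":0,"ty":0,"tz":-4,"roll":0,"jaw":0},{"tx":-1.5,"ty":0.5,"tz":-2,"roll":0,"jaw":0},{"tx":-3.5,"ty":1.2,"tz":0,"roll":0,"jaw":0},{"tx":-3.5,"ty":1.2,"tz":0,"roll":0,"jaw":0},{"tx":-3.5,"ty":1.2,"tz":0,"roll":0,"jaw":0},{"tx":-3.5,"ty":1.2,"tz":0,"roll":0,"jaw":0}]'; python3 -m jog '[{"tx":-3.5,"ty":1.2,"tz":0,"roll":0,"jaw":0},{"tx":-3.5,"ty":1.2,"tz":0,"roll":0,"jaw":0},{"tx":-3.5,"ty":1.2,"tz":0,"roll":0,"jaw":0},{"tx":-2.5,"ty":0.9,"tz":0,"roll":0,"jaw":0},{"tx":-0.5,"ty":0.2,"tz":0,"roll":0,"jaw":0},{"tx":0,"ty":0,"tz":2,"roll":0,"jaw":0},{"tx":0,"ty":0,"tz":0,"roll":0,"jaw":0}]'; python3 d.py 0.491 -0.309 0.065 -21.2
```

```text
time_s: 6.45
position: [0.496, -0.1649, 0.1738]
tcp_rot: [[0.361, 0.932, 0.0], [0.932, -0.361, -0.0], [0.0, 0.0, -1.0]]
force: [0.6, -0.4, -0.1]
opening: 0.389
grasp_force: 30.0
time_s: 7.15
position: [0.4896, -0.3046, 0.1515]
tcp_rot: [[0.362, 0.932, -0.004], [0.932, -0.362, 0.004], [0.003, -0.006, -1.0]]
force: [0.4, 0.4, -1.4]
opening: 0.389
grasp_force: 30.0
t 7.15 p [ 0.4896 -0.3046  0.1515] y-yaw -21.21 F [ 0.4  0.4 -1.4] open 0.38904146006892737 grip 30.000060279853642
shift cm [-0.39  0.34  8.65] roll -0.0
```

```bash
python3 -m jog '[{"tx":-0.4,"ty":0.3,"tz":3,"roll":0,"jaw":0},{"tx":0,"ty":0,"tz":3,"roll":0,"jaw":0},{"tx":0,"ty":0,"tz":2,"roll":0,"jaw":0},{"tx":0,"ty":0,"tz":0.6,"roll":0,"jaw":0},{"tx":0,"ty":0,"tz":0,"roll":0,"jaw":0.7},{"tx":0,"ty":0,"tz":0,"roll":0,"jaw":0.7},{"tx":0,"ty":0,"tz":0,"roll":0,"jaw":0.7},{"tx":0,"ty":0,"tz":0,"roll":0,"jaw":0.7}]'; python3 -m jog '[{"tx":0,"ty":0,"tz":-3,"roll":0,"jaw":0.7},{"tx":0,"ty":0,"tz":-5,"roll":0,"jaw":0.7},{"tx":0,"ty":0,"tz":-5,"roll":0,"jaw":0.7},{"tx":0,"ty":0,"tz":-5,"roll":-0.1,"jaw":0.7},{"tx":0,"ty":0,"tz":-2,"roll":-0.14,"jaw":0.6},{"tx":0,"ty":0,"tz":0,"roll":-0.14,"jaw":0.6},{"tx":0,"ty":0,"tz":0,"roll":-0.14,"jaw":0.6},{"tx":0,"ty":0,"tz":0,"roll":-0.14,"jaw":0.6}]'; python3 -m jog '[{"tx":0,"ty":0,"tz":0,"roll":-0.14,"jaw":0.6},{"tx":0,"ty":0,"tz":0,"roll":-0.14,"jaw":0.6},{"tx":0,"ty":0,"tz":0,"roll":-0.14,"jaw":0.6},{"tx":0,"ty":0,"tz":0,"roll":-0.14,"jaw":0.6},{"tx":0,"ty":0,"tz":0,"roll":-0.14,"jaw":0.6},{"tx":0,"ty":0,"tz":0,"roll":-0.14,"jaw":0.6},{"tx":0,"ty":0,"tz":0,"roll":-0.14,"jaw":0.6},{"tx":0,"ty":0,"tz":0,"roll":-0.14,"jaw":0.6}]'; python3 d.py 0.515 0.381 0.25 86.1
python3 -c "
from h import *
shot('top','t1.png')"
```

```text
time_s: 7.95
position: [0.4933, -0.3118, 0.0688]
tcp_rot: [[0.361, 0.932, 0.002], [0.932, -0.361, -0.002], [-0.001, 0.002, -1.0]]
force: [-0.3, -0.5, -0.4]
opening: 0.647
grasp_force: 0.0
time_s: 8.75
position: [0.4927, -0.3113, 0.2688]
tcp_rot: [[-0.291, 0.957, 0.001], [0.957, 0.291, -0.001], [-0.002, 0.001, -1.0]]
force: [0.1, 0.4, -0.5]
opening: 0.602
grasp_force: 0.0
time_s: 9.55
position: [0.4926, -0.3113, 0.2683]
tcp_rot: [[-0.988, 0.154, 0.001], [0.154, 0.988, -0.001], [-0.001, -0.0, -1.0]]
force: [-0.5, 0.7, 0.1]
opening: 0.603
grasp_force: 0.0
t 9.55 p [ 0.4926 -0.3113  0.2683] y-yaw 81.11 F [-0.5  0.7  0.1] open 0.6031801610573693 grip 0.0
shift cm [ 8.48 68.74  1.79] roll -0.087
```

View pics/t1.png

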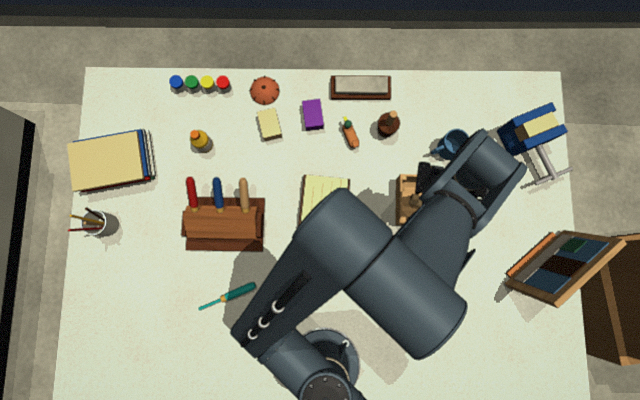

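```bash
python3 -m jog '[{"tx":0.3,"ty":2.3,"tz":0,"roll":0,"jaw":0.6},{"tx":0.6,"ty":4.7,"tz":0,"roll":0,"jaw":0.6},{"tx":0.6,"ty":4.7,"tz":0,"roll":0,"jaw":0.6},{"tx":0.6,"ty":4.7,"tz":0,"roll":0,"jaw":0.6},{"tx":0.6,"ty":4.7,"tz":0,"roll":0,"jaw":0.6},{"tx":0.6,"ty":4.7,"tz":0,"roll":0,"jaw":0.6},{"tx":0.6,"ty":4.7,"tz":0,"roll":0,"jaw":0.6},{"tx":0.6,"ty":4.7,"tz":0,"roll":0,"jaw":0.6}]'|head -2; python3 -m jog '[{"tx":0.6,"ty":4.7,"tz":0,"roll":0,"jaw":0.6},{"tx":0.6,"ty":4.7,"tz":0,"roll":0,"jaw":0.6},{"tx":0.6,"ty":4.7,"tz":0,"roll":0,"jaw":0.6},{"tx":0.6,"ty":4.7,"tz":0,"roll":0,"jaw":0.6},{"tx":0.6,"ty":4.7,"tz":0,"roll":0,"jaw":0.6},{"tx":0.6,"ty":4.7,"tz":0,"roll":0,"jaw":0.6},{"tx":0.6,"ty":4.7,"tz":0,"roll":0,"jaw":0.6},{"tx":0.3,"ty":0.6,"tz":0,"roll":-0.087,"jaw":0.6}]'|head -2;  python3 d.py 0.515 0.381 0.15 86.1
python3 - <<'E'
from h import *
for n in ('scene','top'):
    c=shot(n,n+'2.png')
    for l in trace(n,'duck_split')[:2]: print(n,l['p'],l['bbox'])
img=np.vstack([cv2.imread('pics/scene2.png')[130:280,170:490],cv2.imread('pics/top2.png')[150:250,170:490]])
cv2.imwrite('pics/c2.png',cv2.resize(img,None,fx=2.4,fy=2.4))
E
```

```text
time_s: 10.4
position: [0.5044, 0.0451, 0.2683]
time_s: 11.2
position: [0.5136, 0.3865, 0.2681]
t 11.2 p [0.5136 0.3865 0.2681] y-yaw 86.01 F [-0.1 -0.7  0. ] open 0.5995780787507409 grip 0.0
shift cm [-0.16 -0.58 11.81] roll -0.002
scene 0.82 [204.9, 224.1, 29.2, 14.7]
top 0.87 [408.7, 196.2, 33.4, 10.5]
top 0.25 [257.3, 106.9, 26.0, 32.7]
```

View pics/c2.png

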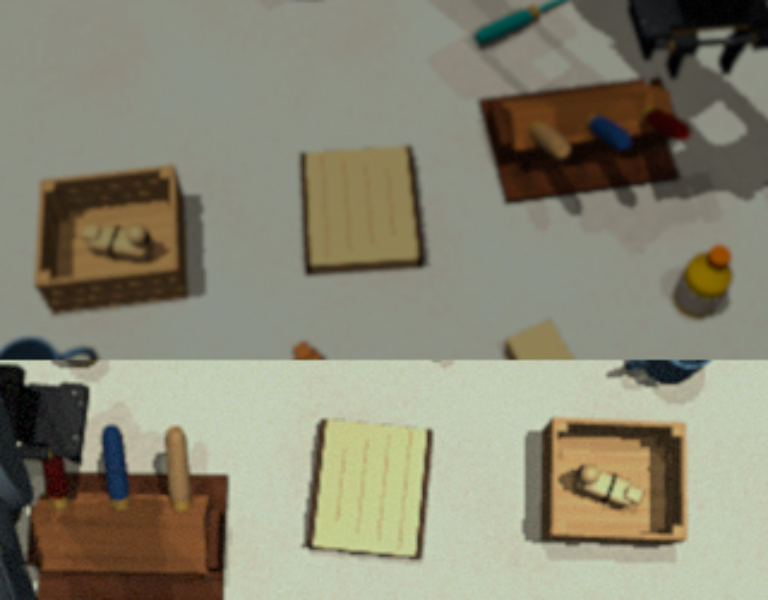

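The duck lies in the crate and the board is clear. Descending on the red handle.

```bash
python3 -m jog '[{"tx":-0.15,"ty":-0.6,"tz":2,"roll":0,"jaw":0.6},{"tx":0,"ty":0,"tz":3,"roll":0,"jaw":0.6},{"tx":0,"ty":0,"tz":3,"roll":0,"jaw":0.6},{"tx":0,"ty":0,"tz":2.5,"roll":0,"jaw":0.6},{"tx":0,"ty":0,"tz":1.2,"roll":0,"jaw":0.6},{"tx":0,"ty":0,"tz":0,"roll":0,"jaw":0.6},{"tx":0,"ty":0,"tz":0,"roll":0,"jaw":0},{"tx":0,"ty":0,"tz":0,"roll":0,"jaw":0}]'; python3 -m jog '[{"tx":0,"ty":0,"tz":0,"roll":0,"jaw":0},{"tx":0,"ty":0,"tz":0,"roll":0,"jaw":0},{"tx":0,"ty":0,"tz":0,"roll":0,"jaw":0},{"tx":0,"ty":0,"tz":0,"roll":0,"jaw":0}]'; python3 d.py
```

```text
time_s: 12.2
position: [0.5161, 0.3753, 0.1523]
tcp_rot: [[-0.997, 0.075, 0.003], [0.075, 0.997, 0.001], [-0.003, 0.002, -1.0]]
force: [-0.1, -0.0, 0.6]
opening: 0.494
grasp_force: 0.1
time_s: 12.6
position: [0.516, 0.3766, 0.1518]
tcp_rot: [[-0.997, 0.074, 0.003], [0.074, 0.997, 0.003], [-0.003, 0.004, -1.0]]
force: [0.8, 4.7, 3.4]
opening: 0.289
grasp_force: 30.0
t 12.6 p [0.516  0.3766 0.1518] y-yaw 85.73 F [0.8 4.7 3.4] open 0.28922363109300064 grip 29.963122092252945
```

```bash
python3 -m jog '[{"tx":0,"ty":0.4,"tz":0,"roll":0,"jaw":0},{"tx":-0.5,"ty":0,"tz":-0.5,"roll":0,"jaw":0},{"tx":-0.5,"ty":0,"tz":-0.5,"roll":0,"jaw":0}]'; python3 -m jog '[{"tx":-0.7,"ty":0,"tz":-0.7,"roll":0,"jaw":0},{"tx":-0.7,"ty":0,"tz":-0.7,"roll":0,"jaw":0},{"tx":-0.8,"ty":0,"tz":-0.8,"roll":0,"jaw":0},{"tx":-0.8,"ty":0,"tz":-0.8,"roll":0,"jaw":0}]'; python3 -m jog '[{"tx":-0.8,"ty":0,"tz":-0.8,"roll":0,"jaw":0},{"tx":-0.8,"ty":0,"tz":-0.8,"roll":0,"jaw":0},{"tx":-0.8,"ty":0,"tz":-0.8,"roll":0,"jaw":0},{"tx":-0.5,"ty":0,"tz":-1,"roll":0,"jaw":0},{"tx":0,"ty":0,"tz":-3,"roll":0,"jaw":0},{"tx":0,"ty":0,"tz":-4,"roll":0,"jaw":0},{"tx":0,"ty":0,"tz":-2,"roll":0,"jaw":0}]'
cat > gp.py <<'E'
from h import *
import sys
np.set_printoptions(precision=4,suppress=True)
cs={n:shot(n,sys.argv[1]+n+'.png') for n in('top','scene')}
s=read_state();tc=np.array(s['position'])
for t in ('gouge_red_tip','gouge_red_mid','gouge_red_butt','gouge_red'):
    L={n:landmark_of(n,t) for n in cs}
    best=[]
    for a in L['top']:
        for b in L['scene']:
            x,e=tri([cs['top'],cs['scene']],[a['point'],b['point']])
            if np.linalg.norm(x-tc)<.25: best.append((e,x,a['p'],b['p'],a['point'],b['point']))
    for q in sorted(best,key=lambda q:q[0])[:2]: print(t,q[1],'err',round(q[0],4),round(q[2],2),round(q[3],2),np.round(q[4]),np.round(q[5]))
print(tc,s['time_s'],s['opening'],s['force'])
E
python3 gp.py a; python3 -c "
import cv2,numpy as np
a=cv2.imread('pics/ascene.png')[80:280,340:560];b=cv2.imread('pics/atop.png')[80:280,130:350]
cv2.imwrite('pics/c3.png',cv2.resize(np.hstack([a,b]),None,fx=1.8,fy=1.8))"
```

```text
time_s: 12.9
position: [0.5243, 0.3775, 0.1596]
tcp_rot: [[-0.997, 0.073, -0.003], [0.073, 0.997, -0.002], [0.003, -0.003, -1.0]]
force: [-0.0, 0.7, -1.0]
opening: 0.288
grasp_force: 29.9
time_s: 13.3
position: [0.556, 0.3759, 0.1912]
tcp_rot: [[-0.997, 0.074, 0.0], [0.074, 0.997, -0.0], [-0.0, -0.0, -1.0]]
force: [0.1, 1.1, -1.2]
opening: 0.292
grasp_force: 29.9
time_s: 14.0
position: [0.5854, 0.3745, 0.319]
tcp_rot: [[-0.997, 0.074, 0.005], [0.074, 0.997, 0.002], [-0.005, 0.003, -1.0]]
force: [1.2, -0.4, -1.7]
opening: 0.288
grasp_force: 29.9
gouge_red_tip [0.45   0.2917 0.3466] err 0.0477 0.43 0.59 [197. 182.] [126. 408.]
gouge_red_mid [0.5429 0.3852 0.269 ] err 0.0045 0.47 0.58 [169. 178.] [163. 467.]
gouge_red_mid [0.5523 0.4048 0.2411] err 0.0144 0.47 0.43 [169. 178.] [170. 476.]
gouge_red_butt [0.432  0.2102 0.2608] err 0.0559 0.56 0.56 [210. 221.] [147. 370.]
gouge_red_butt [0.4838 0.3725 0.1727] err 0.0893 0.56 0.42 [210. 221.] [169. 477.]
gouge_red [0.5401 0.3755 0.2781] err 0.0002 0.64 0.58 [168. 179.] [160. 462.]
gouge_red [0.5276 0.3816 0.2606] err 0.0032 0.41 0.58 [175. 180.] [160. 462.]
[0.586  0.3749 0.3197] 14.1 0.2917618654682679 [ 0.456   0.1819 -0.9057]
```

View pics/c3.png

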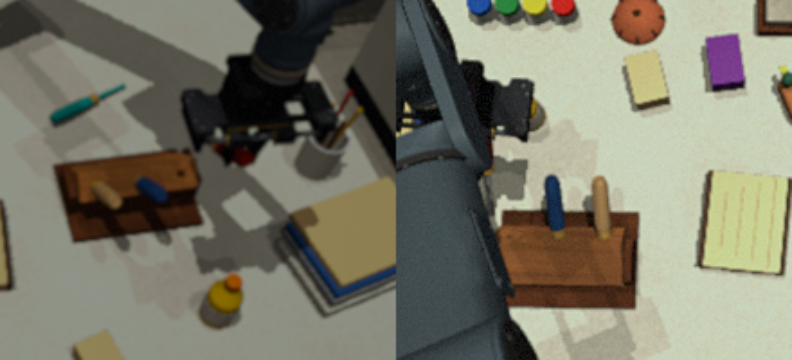

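The red gouge is out, gripped and still leaning about 45°, and the other two are home. The wrist only turns about the vertical, so I'll press the tip on the bare board and fold the gouge down flat. Then I'll regrasp near its centre of mass and lift it level.

```bash
python3 -m jog '[{"tx":0,"ty":-1.5,"tz":-3,"roll":0,"jaw":0},{"tx":0.3,"ty":-3,"tz":0,"roll":0,"jaw":0},{"tx":0.4,"ty":-4,"tz":0,"roll":0,"jaw":0},{"tx":0.4,"ty":-4,"tz":0,"roll":0,"jaw":0},{"tx":0.4,"ty":-4,"tz":0,"roll":0,"jaw":0},{"tx":0.4,"ty":-4,"tz":0,"roll":0,"jaw":0},{"tx":0.4,"ty":-4,"tz":0,"roll":0,"jaw":0},{"tx":0.4,"ty":-4,"tz":0,"roll":0,"jaw":0}]'|head -2;python3 -m jog '[{"tx":0.4,"ty":-4,"tz":0,"roll":0,"jaw":0},{"tx":0.4,"ty":-3.5,"tz":2,"roll":0,"jaw":0},{"tx":0.3,"ty":-2,"tz":4,"roll":0,"jaw":0},{"tx":0,"ty":0,"tz":4,"roll":0,"jaw":0},{"tx":0,"ty":0,"tz":2,"roll":0,"jaw":0},{"tx":0,"ty":0,"tz":0,"roll":0,"jaw":0},{"tx":0,"ty":0,"tz":0,"roll":0,"jaw":0}]'|head -2; python3 d.py 0.52 -0.005 0.165 84.3; python3 gp.py b;  python3 -c "
import cv2,numpy as np
a=cv2.imread('pics/bscene.png')[130:280,200:400];b=cv2.imread('pics/btop.png')[130:280,240:440]
cv2.imwrite('pics/c4.png',cv2.resize(np.hstack([a,b]),None,fx=2,fy=2))"
```

```text
time_s: 15.3
position: [0.5355, 0.0903, 0.3442]
time_s: 16.0
position: [0.5185, -0.0023, 0.2247]
t 16.0 p [ 0.5185 -0.0023  0.2247] y-yaw 85.77 F [ 0.6  0.1 -1.1] open 0.2883469244938978 grip 29.902887837312733
shift cm [-0.17 -0.26  5.97] roll 0.026
[ 0.5194 -0.0023  0.226 ] 16.1 0.289582607724527 [-0.1162 -0.4441 -0.7329]
```

View pics/c4.png

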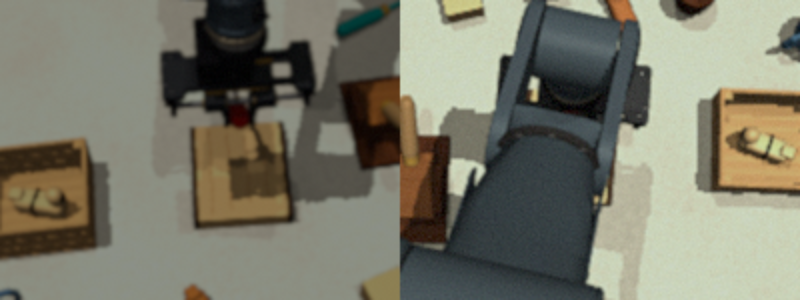

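```bash
python3 -m jog '[{"tx":-0.1,"ty":-0.3,"tz":2,"roll":0.026,"jaw":0},{"tx":0,"ty":0,"tz":3,"roll":0,"jaw":0},{"tx":0,"ty":0,"tz":1,"roll":0,"jaw":0},{"tx":0,"ty":0,"tz":0,"roll":0,"jaw":0}]'; python3 -m jog '[{"tx":0,"ty":0,"tz":0.5,"roll":0,"jaw":0},{"tx":0,"ty":0,"tz":0.5,"roll":0,"jaw":0}]' | grep -E 'pos|force'; python3 -m jog '[{"tx":0,"ty":0,"tz":0.5,"roll":0,"jaw":0}]' | grep -E 'pos|force';python3 -m jog '[{"tx":0,"ty":0,"tz":0.5,"roll":0,"jaw":0}]' | grep -E 'pos|force'
```

```text
time_s: 16.9
position: [0.5177, -0.005, 0.1632]
tcp_rot: [[-0.995, 0.1, -0.004], [0.1, 0.995, 0.001], [0.004, 0.001, -1.0]]
force: [-0.4, 0.1, -0.7]
opening: 0.288
grasp_force: 29.9
position: [0.5199, -0.0054, 0.1554]
force: [0.1, -0.1, -1.3]
grasp_force: 29.9
position: [0.5195, -0.0054, 0.15]
force: [0.8, 0.0, -1.1]
grasp_force: 29.9
position: [0.5194, -0.0053, 0.1447]
force: [0.8, -0.6, 0.4]
grasp_force: 29.9
```

```bash
python3 -m jog '[{"tx":-0.45,"ty":0,"tz":0.5,"roll":0,"jaw":0},{"tx":-0.45,"ty":0,"tz":0.55,"roll":0,"jaw":0}]' | grep -E 'pos|force'; python3 -m jog '[{"tx":-0.4,"ty":0,"tz":0.53,"roll":0,"jaw":0},{"tx":-0.4,"ty":0,"tz":0.53,"roll":0,"jaw":0}]' | grep -E 'pos|force';python3 -m jog '[{"tx":-0.36,"ty":0,"tz":0.58,"roll":0,"jaw":0},{"tx":-0.36,"ty":0,"tz":0.58,"roll":0,"jaw":0}]' | grep -E 'pos|force';python3 d.py; python3 gp.py c
```

```text
position: [0.5277, -0.0059, 0.1338]
force: [-0.6, -0.4, 0.1]
grasp_force: 30.0
position: [0.536, -0.0069, 0.1229]
force: [-0.9, 0.6, -0.5]
grasp_force: 30.0
position: [0.5432, -0.0077, 0.1113]
force: [-2.0, 0.5, 0.0]
grasp_force: 30.0
t 17.9 p [ 0.5432 -0.0077  0.1113] y-yaw 84.29 F [-2.   0.5  0. ] open 0.28774022112517805 grip 30.000080801546574
gouge_red_butt [ 0.7132 -0.0819  0.0053] err 0.0044 0.42 0.71 [136. 350.] [290. 305.]
gouge_red_butt [ 0.6453 -0.0418  0.2398] err 0.0272 0.42 0.67 [136. 350.] [226. 322.]
[ 0.5434 -0.0078  0.111 ] 18.0 0.2880926137272611 [-0.2666 -1.0938  0.5979]
```

```bash
python3 -m jog '[{"tx":-0.3,"ty":0,"tz":0.6,"roll":0,"jaw":0},{"tx":-0.3,"ty":0,"tz":0.6,"roll":0,"jaw":0},{"tx":-0.26,"ty":0,"tz":0.6,"roll":0,"jaw":0},{"tx":-0.24,"ty":0,"tz":0.6,"roll":0,"jaw":0}]' | grep -E 'pos|force'; python3 -m jog '[{"tx":-0.2,"ty":0,"tz":0.6,"roll":0,"jaw":0},{"tx":-0.18,"ty":0,"tz":0.6,"roll":0,"jaw":0},{"tx":-0.15,"ty":0,"tz":0.6,"roll":0,"jaw":0}]' | grep -E 'pos|force';python3 -m jog '[{"tx":-0.1,"ty":0,"tz":0.5,"roll":0,"jaw":0},{"tx":-0.1,"ty":0,"tz":0.5,"roll":0,"jaw":0}]' | grep -E 'pos|force';python3 d.py 0.56 -0.008 0.0515 84.3
```

```text
position: [0.554, -0.0088, 0.0871]
force: [-1.3, 0.0, -1.1]
grasp_force: 30.0
position: [0.5592, -0.0093, 0.0692]
force: [-0.5, -0.1, 0.8]
grasp_force: 30.0
position: [0.5612, -0.0095, 0.0593]
force: [-0.8, 0.5, -0.2]
grasp_force: 30.0
t 19.3 p [ 0.5612 -0.0095  0.0593] y-yaw 84.29 F [-0.8  0.5 -0.2] open 0.28658403764691415 grip 30.000208150595427
shift cm [0.13 0.14 0.78] roll -0.0
```

```bash
python3 -m jog '[{"tx":0,"ty":0,"tz":0.4,"roll":0,"jaw":0},{"tx":0,"ty":0,"tz":0.35,"roll":0,"jaw":0},{"tx":0,"ty":0,"tz":0,"roll":0,"jaw":0.35},{"tx":0,"ty":0,"tz":0,"roll":0,"jaw":0.4},{"tx":0,"ty":0,"tz":0,"roll":0,"jaw":0.5},{"tx":0,"ty":0,"tz":0,"roll":0,"jaw":0.5},{"tx":0,"ty":0,"tz":-2,"roll":0,"jaw":0.5},{"tx":0,"ty":0,"tz":-4,"roll":0,"jaw":0.5}]'; python3 -m jog '[{"tx":0,"ty":0,"tz":-5,"roll":0,"jaw":0.5},{"tx":0,"ty":0,"tz":-5,"roll":0,"jaw":0.5},{"tx":0,"ty":4,"tz":-2,"roll":0,"jaw":0.5},{"tx":0,"ty":5,"tz":0,"roll":0,"jaw":0.5},{"tx":0,"ty":5,"tz":0,"roll":0,"jaw":0.5},{"tx":0,"ty":5,"tz":0,"roll":0,"jaw":0.5}]'; python3 gp.py d;  python3 -c "
import cv2,numpy as np
a=cv2.imread('pics/dscene.png')[130:280,220:420];b=cv2.imread('pics/dtop.png')[130:280,220:420]
cv2.imwrite('pics/c5.png',cv2.resize(np.hstack([a,b]),None,fx=2,fy=2))"
```

```text
time_s: 20.1
position: [0.5589, -0.0091, 0.1102]
tcp_rot: [[-0.995, 0.1, -0.007], [0.1, 0.995, 0.002], [0.007, 0.001, -1.0]]
force: [-0.1, 0.2, 0.3]
opening: 0.495
grasp_force: 0.0
time_s: 20.7
position: [0.5801, 0.1811, 0.2328]
tcp_rot: [[-0.995, 0.1, 0.001], [0.1, 0.995, 0.0], [-0.001, 0.0, -1.0]]
force: [0.6, -0.0, -0.4]
opening: 0.504
grasp_force: 0.0
gouge_red_mid [ 0.4796 -0.0106  0.137 ] err 0.0 0.75 0.64 [201. 328.] [193. 314.]
gouge_red_mid [0.4769 0.0847 0.3778] err 0.0961 0.75 0.59 [201. 328.] [135. 390.]
gouge_red_butt [0.534  0.0546 0.3991] err 0.0594 0.57 0.67 [167. 327.] [145. 369.]
gouge_red [ 0.5652 -0.016   0.1776] err 0.0023 0.71 0.53 [169. 330.] [211. 316.]
gouge_red [0.5369 0.076  0.4362] err 0.0886 0.71 0.57 [169. 330.] [136. 393.]
[0.5798 0.1855 0.2324] 20.8 0.49932175365652126 [-0.579  -1.8954 -0.3533]
```

View pics/c5.png

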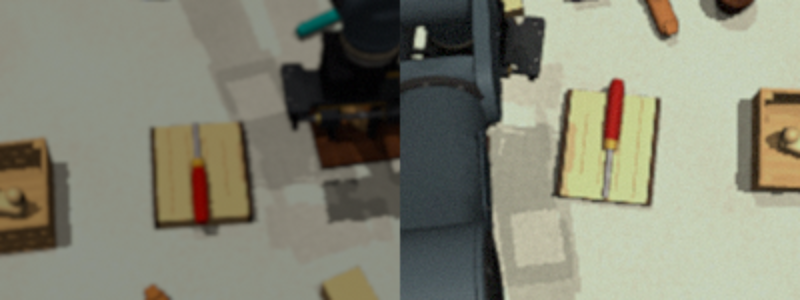

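The gouge lies flat on the board: top view butt (170,327), ferrule (201,325), tip (229,324). Measuring it from the red blob.

```bash
python3 - <<'E'
from h import *
c=shot('top');c2=shot('scene')
def blob(c,c0):
    h=cv2.cvtColor(c['img'],cv2.COLOR_RGB2HSV); h[...,0]=(h[...,0]+10)%180
    m=cv2.inRange(h,(0,170,50),(20,255,255));k,lab,st,ce=cv2.connectedComponentsWithStats(m)
    return np.argwhere(lab==lab[c0])
for cc,c0 in ((c,(185,326)),(c2,(227,320))):
    B=blob(cc,c0);X=np.array([atz(cc,p,.047)[:2] for p in B]);m=X.mean(0);u=np.linalg.svd(X-m)[2][0];u*=np.sign(u[0])
    s=(X-m)@u;print(len(B),'c',m,'yaw',np.degrees(np.arctan2(u[1],u[0])),'butt',m+u*s.max(),'low',m+u*s.min(),np.ptp(s))
E
python3 d.py 0.515 -0.006 0.18 84.3
```

```text
208 c [ 0.54303376 -0.0080641 ] yaw -6.25738430166442 butt [ 0.59120478 -0.01334597] low [ 0.49790729 -0.00311606] 0.09385666613402163
216 c [ 0.54457262 -0.00735004] yaw -5.651912741631829 butt [ 0.59011556 -0.01185723] low [ 0.49403126 -0.00234818] 0.09655369413433271
t 21.3 p [0.5803 0.1784 0.2324] y-yaw 84.18 F [ 0.1  0.6 -0.4] open 0.5039615050391132 grip 0.0
shift cm [  4.63 -19.01   5.24] roll -0.002
```

```bash
python3 -m jog '[{"tx":0.6,"ty":-2.5,"tz":0,"roll":0,"jaw":0.6},{"tx":1.1,"ty":-4.5,"tz":0,"roll":0,"jaw":0.6},{"tx":1.1,"ty":-4.5,"tz":0,"roll":0,"jaw":0.6},{"tx":1.1,"ty":-4.5,"tz":0,"roll":0,"jaw":0.6},{"tx":0.7,"ty":-2.9,"tz":2,"roll":0,"jaw":0.6},{"tx":0,"ty":0,"tz":4,"roll":0,"jaw":0.6},{"tx":0,"ty":0,"tz":0,"roll":0,"jaw":0.6},{"tx":0,"ty":0,"tz":0,"roll":0,"jaw":0.6}]' | head -2; python3 d.py 0.515 -0.0047 0.0515 84
```

```text
time_s: 22.1
position: [0.5153, -0.0041, 0.1723]
t 22.1 p [ 0.5153 -0.0041  0.1723] y-yaw 84.24 F [-0.8 -0.1  0.1] open 0.6002955917261895 grip 0.0
shift cm [ 1.000e-02 -6.000e-02  1.208e+01] roll 0.004
```

```bash
python3 -m jog '[{"tx":0,"ty":-0.05,"tz":3,"roll":0,"jaw":0.6},{"tx":0,"ty":0,"tz":3,"roll":0,"jaw":0.6},{"tx":0,"ty":0,"tz":3,"roll":0,"jaw":0.6},{"tx":0,"ty":0,"tz":2,"roll":0,"jaw":0.6},{"tx":0,"ty":0,"tz":1,"roll":0,"jaw":0.6},{"tx":0,"ty":0,"tz":0,"roll":0,"jaw":0.4},{"tx":0,"ty":0,"tz":0,"roll":0,"jaw":0},{"tx":0,"ty":0,"tz":0,"roll":0,"jaw":0}]'; python3 -m jog '[{"tx":0,"ty":0,"tz":0,"roll":0,"jaw":0},{"tx":0,"ty":0,"tz":0,"roll":0,"jaw":0},{"tx":0,"ty":0,"tz":0,"roll":0,"jaw":0}]'; python3 d.py 0.503 -0.0035 0.2 84
```

```text
time_s: 22.9
position: [0.5167, -0.0045, 0.0538]
tcp_rot: [[-0.995, 0.099, 0.003], [0.099, 0.995, -0.001], [-0.003, -0.0, -1.0]]
force: [0.6, -0.1, 1.4]
opening: 0.412
grasp_force: 0.0
time_s: 23.2
position: [0.5162, -0.0045, 0.0532]
tcp_rot: [[-0.995, 0.1, 0.002], [0.1, 0.995, -0.0], [-0.002, -0.0, -1.0]]
force: [-0.0, 1.2, 4.9]
opening: 0.287
grasp_force: 30.0
t 23.2 p [ 0.5162 -0.0045  0.0532] y-yaw 84.27 F [-0.   1.2  4.9] open 0.2869874742878664 grip 29.9974022526294
shift cm [  1.3   -0.03 -14.68] roll 0.005
```

```bash
python3 -m jog '[{"tx":0,"ty":0,"tz":-1,"roll":0,"jaw":0},{"tx":0,"ty":0,"tz":-2,"roll":0,"jaw":0},{"tx":0,"ty":0,"tz":-3,"roll":0,"jaw":0},{"tx":0.5,"ty":0,"tz":-3,"roll":0,"jaw":0},{"tx":0.6,"ty":0,"tz":-3,"roll":0,"jaw":0},{"tx":0,"ty":0,"tz":-2.5,"roll":0,"jaw":0},{"tx":0,"ty":0,"tz":-1.5,"roll":0,"jaw":0},{"tx":0,"ty":0,"tz":0,"roll":0,"jaw":0}]';python3 -m jog '[{"tx":0,"ty":0,"tz":0,"roll":0,"jaw":0},{"tx":0,"ty":0,"tz":0,"roll":0,"jaw":0},{"tx":0,"ty":0,"tz":0,"roll":0,"jaw":0},{"tx":0,"ty":0,"tz":0,"roll":0,"jaw":0}]'; python3 gp.py e;  python3 -c "
import cv2,numpy as np
a=cv2.imread('pics/escene.png')[130:280,200:450];b=cv2.imread('pics/etop.png')[130:280,170:470]
cv2.imwrite('pics/c6.png',np.vstack([cv2.resize(a,None,fx=2.4,fy=2),cv2.resize(b,None,fx=2,fy=2)]))"
```

```text
time_s: 24.0
position: [0.5054, -0.0035, 0.2147]
tcp_rot: [[-0.995, 0.1, 0.005], [0.1, 0.995, -0.001], [-0.005, -0.001, -1.0]]
force: [1.3, 0.6, -1.7]
opening: 0.291
grasp_force: 30.0
time_s: 24.4
position: [0.504, -0.0032, 0.2114]
tcp_rot: [[-0.995, 0.1, -0.002], [0.1, 0.995, 0.0], [0.002, 0.0, -1.0]]
force: [-0.6, -0.8, -2.3]
opening: 0.291
grasp_force: 30.0
[ 0.5043 -0.0033  0.2117] 24.5 0.287245130480583 [ 0.197   0.7531 -1.923 ]
```

View pics/c6.png

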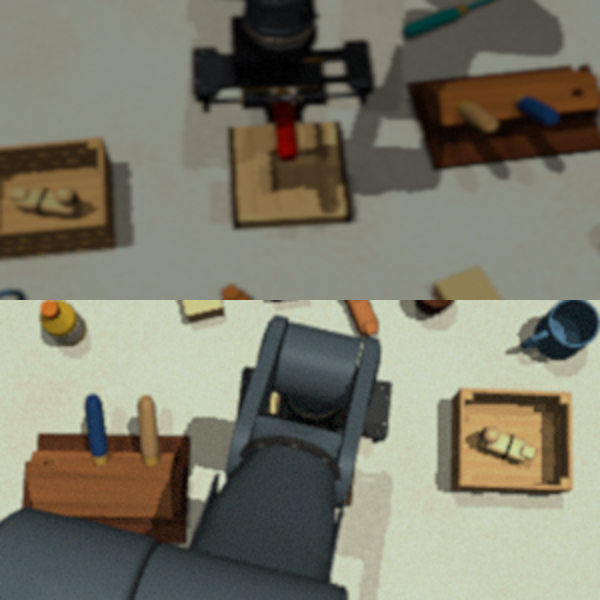

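The gouge is held over the board, its butt at about scene (209,320). I'll check that it's level by projecting the model at several tilts.

Run:
```python
from h import *
c=shot('scene');s=read_state();p=np.array(s['position'])-[0,0,.010]
h=cv2.cvtColor(c['img'],cv2.COLOR_RGB2HSV);h[...,0]=(h[...,0]+10)%180
m=cv2.inRange(h,(0,170,50),(20,255,255));k,lab,st,ce=cv2.connectedComponentsWithStats(m)
B=np.argwhere(lab==lab[203,319]);e=B[:,0].max();print('blob end row',e,'cols',B[B[:,0]>e-3][:,1].mean(),'width',[np.ptp(B[B[:,0]==r][:,1])+1 for r in range(e-14,e+1,3)])
for t in (-15,-8,0,8,15):
    a=np.radians(t);u=np.array([np.cos(a)*.995,-.1*np.cos(a),np.sin(a)]);n=np.array([-np.sin(a),0,np.cos(a)])
    q=proj(c,np.array([p+u*(x-34)/1e3+n*y/1e3 for x,y in((110,0),(106,-10),(100,-13),(100,13))]));print(t,'end row',q[:,0].max().round(1),q[0].round(1))
print(s['time_s'],s['qvel'])
```

```text
blob end row 210 cols 319.1666666666667 width [np.int64(8), np.int64(8), np.int64(9), np.int64(9), np.int64(7)]
-15 end row 213.2 [213.2 319.5]
-8 end row 212.1 [211.9 319.5]
0 end row 210.8 [210.1 319.4]
8 end row 209.0 [207.7 319.3]
15 end row 207.0 [205.2 319.2]
24.95 [ 0.12539988 -0.05413245  0.10645012  0.05248971 -0.10823286  0.00105759]
```

The blob's end row, 210, matches the level model. The gouge is centred over the board, with the arm still.

```bash
python3 -c "
from rig import *
print(hand_in())"
```

```text
the job is handed in; nothing more can be done
None
```

I handed the job in with the split duck in the crate and the red gouge held level over the middle of the board, about 15 cm above its top; the judge's verdict was not shown.

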